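Lock the plane iron and bring the hone to its bevel

ROBOT

A 6-joint arm with a two-finger parallel gripper is mounted at the origin on the work surface. World frame = base frame: x ahead of the robot, y to its left, z up, the work surface at z = 0. Lengths are in m, angles in rad, forces in N, time in s.
With the tool pointing down it reaches from about 0.375 to 0.9 m from the base axis. Payload 3.1 kg.
Tool frame: the origin (TCP) lies at the very end of the fingers, on their centre line; the grasp point (between the pads) lies 19 mm behind it (r.grip_point_offset is the distance from the TCP to the grasp point, in m); z points along the fingers, y is the direction in which the jaws open and shut (so a half turn about z gives the same grasp; the last joint's range is limited). The gripper opens to 87 mm and grips with 3 to 60 N. Pads are 19 mm wide; open, the fingers measure 117 mm over their backs; the gripper's body (75 mm by 190 mm) begins 51 mm behind the grasp point.
Start: joints at [-1.512, 0.527, 1.433, -0, 1.181, -0.178], TCP at [0.147, -0.607, 0.223] pointing down, gripper open.
Joint ranges: [-3.08, 3.08], [-0.75, 2.2], [0.22, 2.44], [-1.43, 4.57], [0, 2.65], [-2.85, 2.85]. Speed limits (rad/s): [2.79, 2.79, 3.14, 3.14, 3.14, 3.14].

INTERFACE

Orientations are given as a unit quaternion [w, x, y, z].
In Python, from rig import status, optics, r gives the robot as it stands. The module is installed in compiled form; this text tells all that it offers.
- The arm moves only by the tool carry_out, never from a script. Its argument "rows" is a list of rows, each a list of 7 numbers: the finger opening in m, from 0 to 0.087, then the shift along the tool's x, y, z in m, then the turn, a rotation vector about the tool's x, y, z in degrees. In form: [[grip, tx, ty, tz, rx, ry, rz], ...]. A call has 1 to 8 rows; each row is the pose to reach, as a shift and turn from the pose measured when the call began, along the tool's axes at that moment; what a row does not reach only later rows make up. A row lasts 1/8 s, in which the tool goes at most 62.5 mm and 10.7 degrees, less where a joint would pass 70% of its speed; a pose out of reach is approached as far as the arm can. A call with a gripper value outside its range is refused whole. The fingers move at their own pace and stop on an object; "force" is the grip in N (left out, the last holds). Time passes only in rows, so rows that repeat a pose let the fingers close. It gives the time, the measured TCP pose, the force and the opening at its end, in the units of the state.
- status.observe(): the state, without advancing time (a new reading comes with each control period).
- optics.capture(name): name is "scene" or "top" or "wrist"; returns a dict with "image" (420x560x3 uint8, red, green, blue), "fovy" (degrees; the focal length in pixels is half the picture's height over the tangent of half this angle, whatever the lens; pixels are square), "cx", "cy" (the principal point, pixels), "world_to_cam" (4x4, takes a point from world to camera coordinates); the wrist camera has in their place "tool_from_camera" (4x4, takes a point from camera to tool coordinates, whose origin is the TCP and whose axes are the flange's). Camera axes: x right, y up, looking along -z (the intrinsics and any distortion apply to the point x, -y, -z); pixel columns grow to the right and rows downward; lengths in m; the calibration is good to about 2 mm. A picture is of the moment at which its call begins: read the wrist's pose just before it. There is no depth.
- r.hand_in(): hands the job in, once; it reports no verdict.
Trained networks look in the newest picture that a camera, given by its name, has taken for a name from the list of things; names that differ only in an ending like _2 or _b are one class to them, and where a whole thing is asked for, a point or a joint stands for the part that bears it (a point fixed in the world has none). Each returns a list of dicts, best first, with "confidence" (0 to 1); they miss things now and then, are a little off and sometimes report something else, mostly with a low value. They report only what shows in the picture. A call takes as long as a camera call. They do not tell look-alikes from the thing itself.
- optics.spot_in(camera, thing): "at" ([x, y, z] in m, in world coordinates, good to about 4 mm: the middle of the surface that is visible of it).
- optics.trace(camera, thing): "mask" (420x560 bool, what is visible of it).
- optics.spot_point(camera, thing): "at" ([x, y, z] in m, in world coordinates, good to about 4 mm: a listed point, or the origin of a listed thing).
The state is a dict: "clock": time; "joint_pos": joint angles; "qvel": joint speeds; "tau": joint torques, N m; "ee_pos": TCP position; "eef_rot": TCP orientation; "contact_force": force on the tool from outside, world axes, zero at the start; "wrist_torque": the same for the moment, N m; "width": opening from 0.0 (shut) to 1.0 (fully open).
Only numpy, scipy, OpenCV 4.12 (cv2) and the standard library are available. Lean on these libraries where they do the work, as an engineer would, in place of code of your own. Each camera call takes 0.05 s, during which the arm holds its last target.

TASK

A plane iron is set in the honing stand: swing the stand's hold-down bar across it until the bar rests fully home in its hooked catch. Then pick up the flat diamond hone by the middle of its frosted end, which is the end with a small notch in one corner, and, label side up, lay the middle of its gritted part flat on the middle of the iron's bevel, square to the cutting edge, with the frosted end out in front beyond the edge. Finish still holding the hone there by its frosted end, pressing lightly on the bevel ready for the first stroke, with the bar still latched and the chisel, tin and slipstone left where they were.

Things in the scene. Friction and masses are not known exactly. Their poses are not given: they have to be found in the camera images.
- jig: Honing stand, screwed down: grey base 175 x 125 x 12 mm, beech bed 54 mm wide sloping down to the back at 28 deg. Origin on the bench, under the latched bar, 60 mm behind the cutting edge. x points from the front (cutting edge) to the back, z up, y to the left looking along x. Front roughly towards the robot (yaw within 0.3 rad). The bar's pivot is at x 0, y -38 mm.
- catch (a point): The bar's catch on the stand, a 12 mm wide steel hook at stand x 0, y +39 mm, open towards the stand's +x: the bar swings in from behind. This point: middle of its lip's top face, 99 mm above the bench; the lip spans stand x -17 to 9, y 33 to 45 mm and is higher than the bar.
- iron: Plane iron fixed in the stand, steel, 44 x 150 x 4.5 mm, sloping up to the front so that its ground bevel lies level and uppermost, 100 mm above the bench. Origin: centre of the bevel surface (9.6 mm along x, 44 along y). Axes as the stand's: cutting edge at x = -4.8 mm, the iron behind it (+x). In front of the edge is free air; the base ends 14 mm in front of it. Rigid.
- latch (a joint): Hold-down bar of the stand, steel, 16 mm wide, 10 mm thick, level, turning about an upright pivot. 0 = fully home in the catch, along the stand's +y, where it stops; grows as it swings away towards the stand's +x (there at 1.57; stop at 1.6). Starts open, 0.8 to 1.45 rad. Stays where it is left; friction about 1 N at the knob.
- latch_hinge (a point): Pivot of the bar: on its upright axis, at the height of the bar's top face, 92 mm above the bench.
- latch_knob (a point): Centre of the top face of the bar's black knob, an upright cylinder 18 mm across and 34 mm high on the bar's free end, 95 mm from the pivot axis. Its top is 126 mm and its foot 92 mm above the bench, wherever the bar stands. Latched, it stands just outside the catch: fingertips kept 101 mm or more above the bench clear the catch's lip.
- mat: Black rubber bench mat, 250 x 210 x 3 mm, fixed. Origin: centre of its underside. The hone lies on it.
- hone: Diamond hone, aluminium plate 120 x 30 x 6 mm, 2 mm grit layer under x -19 to +59 mm (8 mm in all), 80 g, lying label up on the mat, any yaw. Origin: mid length, at the grit's underside. z up from the label side, x from the frosted end (-60) to the other (+60). x -60 to -20 is the frosted blank label end, no grit below. Its corner x -60, y +15 has an 8 x 8 mm notch; other corners are square.
- hone_frosted (a point): Middle of the frosted end of the hone: x = -40 mm, on the centre line, at mid thickness of the plate (5 mm above the grit's underside; the plate's own underside is 2 mm clear of the mat). Gripped here across the 30 mm width.
- hone_grit (a point): Middle of the gritted part of the hone, on the underside of the grit: x = +22 mm, on the centre line.
- chisel: Bench chisel with a wooden handle, 235 mm long, 28 mm high, lying between the stand and the mat. To be left alone.
- tin: Round aluminium tin of honing paste, 67 mm across, 38 mm high. To be left alone.
- slipstone: Grey-brown slipstone, 100 x 42 x 11 mm. To be left alone.
Mind the look-alikes: they are no part of the job. What is meant by the jig is not purple, and is the smaller of those in its own colour.

How it is judged:
By the outcome, as a careful person would: the job done as asked, in the order asked, and still so for the second after the job is handed in, while the arm keeps its last pose, push and grip.
It also fails if it takes over 61 s, if anything falls off the work surface, if the arm or the gripper's body presses on something with over 40 N, if the wrist force passes 120 N, or if a joint passes its speed limit or range.

## Working session

There is one attempt and no reset: what is moved stays moved. The work goes in short steps, Python scripts to look and compute and a tool call to move; the robot and the scene stay as the last step left them, time stands still between calls to the robot, and variables do not carry over. Pictures are saved under pics/ and viewed, and the job is handed in when it is done.

Besides the shell and the picture viewer there is one more tool, called after ">>>" by a JSON object that holds its "api" and its "payload", one argument or row to a line. carry_out: Moves the arm, as the interface text tells. Its arguments: {"type":"object","properties":{"rows":{"type":"array"},"force":{"type":"number"}},"required":["rows"]}

```bash
mkdir -p pics
python3 - <<'E'
from rig import status, optics, r
import cv2
s=status.observe();print(s['clock'],s['ee_pos'],s['eef_rot'],s['width'])
for n in("scene","top"):
    c=optics.capture(n);cv2.imwrite(f"pics/{n}0.png",c["image"][...,::-1]);print(n,c['fovy'],c['cx'],c['cy'],[k for k in c])
    for t in("jig","iron","latch_knob","latch_hinge","catch","hone","hone_frosted","hone_grit","mat"):
        try:print(t,[(x['at'].round(3).tolist() if hasattr(x['at'],'round') else x['at'],round(x['confidence'],2)) for x in optics.spot_point(n,t)])
        except Exception as e:print(t,e)
E
```

```text
0.0 [ 0.14721867 -0.60667421  0.22160109] [-1.04964040e-03  9.92939671e-01  1.18615779e-01  6.86594275e-05] 1.000377807909793
scene 49.660188508903595 276.92959347654244 216.55346178553415 ['image', 'fovy', 'cx', 'cy', 'world_to_cam']
jig [([0.2401, 0.3246, 0.0017], 0.97), ([0.5694, 0.2308, -0.0029], 0.73), ([0.2513, -0.2059, -0.0029], 0.7)]
iron [([0.5233, 0.2446, 0.0993], 0.91), ([0.1734, 0.3458, 0.1372], 0.85), ([0.2073, -0.178, 0.1009], 0.74), ([0.6556, 0.2155, 0.1287], 0.18)]
latch_knob [([0.2871, -0.1596, 0.1264], 0.83), ([0.2689, 0.3942, 0.1713], 0.78), ([0.6542, 0.2147, 0.1267], 0.63)]
latch_hinge [([0.2246, 0.2714, 0.1236], 0.96), ([0.2334, -0.2405, 0.0952], 0.93), ([0.5631, 0.1995, 0.093], 0.91)]
catch [([0.5768, 0.2667, 0.1034], 0.85), ([0.254, 0.3715, 0.1303], 0.66), ([0.2719, -0.1734, 0.0983], 0.56)]
hone [([0.5387, -0.2014, 0.0014], 0.88)]
hone_frosted [([0.5578, -0.2389, 0.0085], 0.73), ([0.5524, -0.1971, -0.0013], 0.27), ([0.655, 0.2151, 0.1304], 0.23)]
hone_grit [([0.5267, -0.1819, 0.0021], 0.77)]
mat [([0.5518, -0.1964, -0.0018], 0.94), ([0.5557, -0.239, 0.0102], 0.
[... 241 characters left out ...]
56, 0.0965], 0.84), ([0.5212, 0.2496, 0.0976], 0.83), ([0.1743, 0.3486, 0.132], 0.81)]
latch_knob [([0.2735, 0.3935, 0.1738], 0.76), ([0.6534, 0.2164, 0.1252], 0.65), ([0.2889, -0.1536, 0.1279], 0.54)]
latch_hinge [([0.2316, -0.2401, 0.0871], 0.86), ([0.5616, 0.1966, 0.0895], 0.73), ([0.2268, 0.2745, 0.1266], 0.64), ([0.5228, -0.1826, 0.0052], 0.43)]
catch [([0.5831, 0.2707, 0.0945], 0.94), ([0.2544, 0.3728, 0.1357], 0.75), ([0.266, -0.1701, 0.1001], 0.66)]
hone [([0.5375, -0.2078, 0.0031], 0.88)]
hone_frosted [([0.556, -0.2382, 0.0077], 0.92), ([0.575, 0.2332, 0.001], 0.59)]
hone_grit [([0.5233, -0.1829, 0.008], 0.83)]
mat [([0.5442, -0.1927, 0.001], 0.84), ([0.4334, -0.004, 0.0015], 0.62)]
```

View pics/scene0.png

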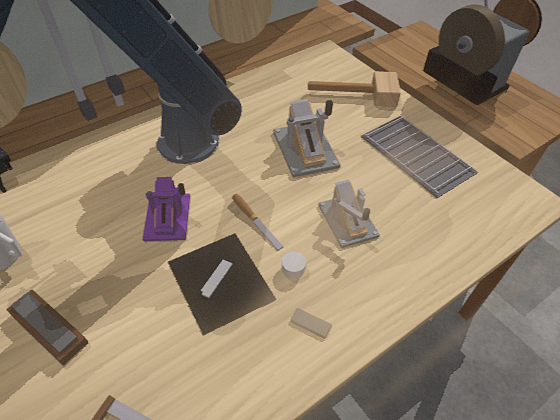

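View pics/top0.png

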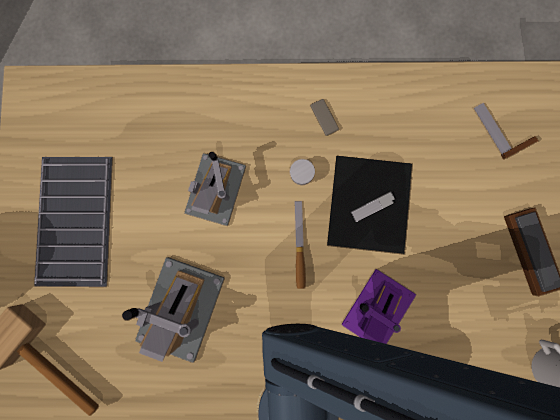

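Three stands show. The purple one is at scene (167,210), the large grey one at scene (308,140), and the small grey one at scene (348,212) / top (216,188). The small grey one fits the description: it isn't purple and is the smaller of the two greys. I'll confirm it with enlarged crops and refine the measurements.

```bash
cat > h.py <<'E'
import numpy as np
def proj(c,P):
    P=np.atleast_2d(P);W=np.array(c['world_to_cam']);q=P@W[:3,:3].T+W[:3,3]
    f=210/np.tan(np.radians(c['fovy'])/2)
    return np.c_[c['cx']+f*q[:,0]/-q[:,2], c['cy']+f*(-q[:,1])/-q[:,2]]
E
python3 - <<'E'
from rig import status, optics, r
import cv2,numpy as np
from h import *
tiles=[]
for n,b in(("top",[(170,140,100,100),(340,180,70,50)]),("scene",[(310,165,90,90),(190,250,55,55)])):
    c=optics.capture(n);np.save(f"{n}.npy",c,allow_pickle=True)
    for x,y,w,h in b:
        tiles.append(cv2.resize(c['image'][y:y+h,x:x+w],(400,300 if h!=w else 300),interpolation=cv2.INTER_CUBIC))
im=np.vstack([np.hstack(tiles[:2]),np.hstack(tiles[2:])])
cv2.imwrite("pics/crop.png",im[...,::-1])
E
```

```text
(no output)
```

View pics/crop.png

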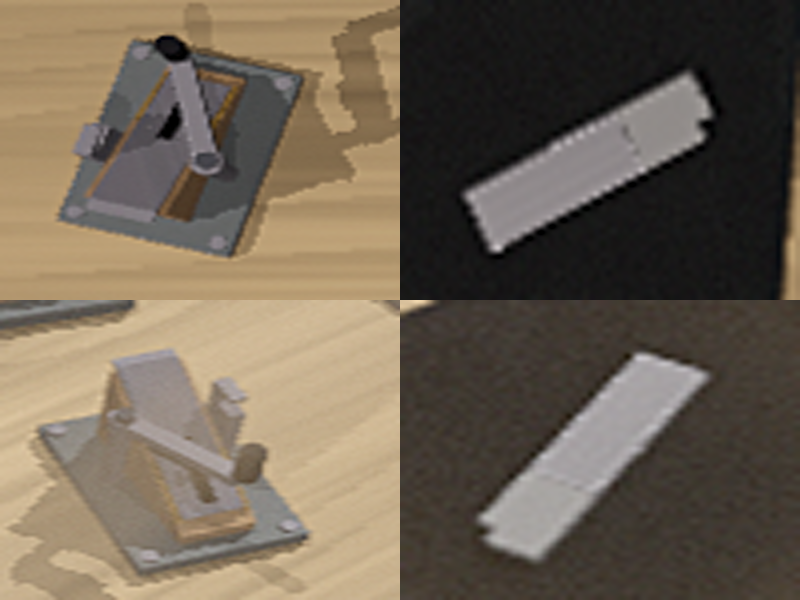

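```bash
cat > fit.py <<'E'
import numpy as np
from scipy.optimize import least_squares
from h import *
T=np.load("top.npy",allow_pickle=True).item();S=np.load("scene.npy",allow_pickle=True).item()
def tw(p,L):
    L=np.atleast_2d(L).astype(float);c,s=np.cos(p[2]),np.sin(p[2])
    return np.c_[p[0]+c*L[:,0]-s*L[:,1],p[1]+s*L[:,0]+c*L[:,1],L[:,2]]
B=np.array([[.101,.0625,.012],[.101,-.0625,.012],[-.074,-.0625,.012],[-.074,.0625,.012]])
tp=np.array([[203.75,152.7],[245.75,165],[228,225],[184.5,211.7]])
sp=np.array([[318.5,204],[341.5,247.5],[379.8,236.4]]); SB=B[[2,1,0]]
E
python3 - <<'E'
from fit import *
# assign scene corners by init
p0=[.572,.233,-.25]
print(proj(T,tw(p0,B)).round(1).tolist(),proj(S,tw(p0,B)).round(1).tolist())
D=[([0,0],(.5694,.2308)),([0,0],(.5737,.2352)),([-.0552,0],(.5233,.2446)),([-.0552,0],(.5212,.2496)),([0,-.038],(.5631,.1995)),([0,-.038],(.5616,.1966)),([0,.039],(.5768,.2667)),([0,.039],(.5831,.2707))]
L=np.array([[*a,0] for a,_ in D]);Q=np.array([b for _,b in D])
f=lambda p:(tw(p,L)[:,:2]-Q).ravel()
a=least_squares(f,p0).x;print('det',a.round(4),(f(a).reshape(-1,2)*1000).round(1).tolist())
g=lambda p:(proj(T,tw(p,B))-tp).ravel()
b=least_squares(g,p0).x;print('top',b.round(4),g(b).round(1))
from itertools import permutations
best=min((( least_squares(lambda p:(proj(S,tw(p,B[list(k)]))-sp).ravel(),p0),k) for k in permutations(range(4),3)),key=lambda z:z[0].cost if abs(z[0].x[2])<.4 else 9e9)
print('scene',best[0].x.round(4),best[0].fun.round(1),best[1])
# hone: known length direction, detections
fr=np.array([[.5578,-.2389],[.556,-.2382]]).mean(0);gr=np.array([[.5267,-.1819],[.5233,-.1829]]).mean(0);o=np.array([[.5387,-.2014],[.5375,-.2078]]).mean(0)
d=gr-fr;print('hone',fr,gr,o,np.hypot(*d),np.arctan2(d[1],d[0]), (fr+gr)/2)
E
```

```text
[[200.5, 152.8], [244.1, 163.8], [227.3, 225.4], [183.2, 213.9]] [[381.0, 232.8], [342.7, 245.0], [317.6, 201.8], [353.7, 191.4]]
det [ 0.5723  0.2329 -0.2601] [[2.9, 2.1], [-1.4, -2.3], [-4.3, 2.5], [-2.2, -2.5], [-0.6, -3.3], [0.9, -0.4], [5.5, 3.9], [-0.8, -0.1]]
top [ 0.5732  0.2287 -0.2844] [-0.3 -0.8  0.9 -0.6 -0.2  0.5 -0.4  0.8]
scene [ 0.5798  0.2264 -0.2866] [-0.5 -0.4 -0.3  0.2  0.7  0.2] (2, 1, 0)
hone [ 0.5569  -0.23855] [ 0.525  -0.1824] [ 0.5381 -0.2046] 0.06457888586837032 2.0874455673288783 [ 0.54095  -0.210475]
```

The crop confirms the small grey stand. Its bar is open with the knob to the rear, and its catch is on the left. The hone's notched frosted end is at about top (398,198). Next I'll write a move helper and fly past the hone, then over the stand, for wrist close-ups.

```bash
cat > mv.py <<'E'
import numpy as np
from scipy.spatial.transform import Rotation as R
from rig import status, optics, r
def RR(q): return R.from_quat([q[1],q[2],q[3],q[0]])
def down(yaw):
    return R.from_matrix(np.array([[np.cos(yaw),np.sin(yaw),0],[np.sin(yaw),-np.cos(yaw),0],[0,0,-1.]]))
def plan(targets,grip,s=None):
    """targets: list of (x,y,z,yaw)"""
    s=s or status.observe();R0=RR(s['eef_rot']);p=np.array(s['ee_pos'])
    print('t',round(s['clock'],2),'pos',p.round(4),'yaw',round(float(np.arctan2(*R0.as_matrix()[[1,0],0])),4),'F',np.round(s['contact_force'],1),'w',round(s['width']*87,1))
    for x,y,z,yw in targets:
        d=R0.inv().apply(np.array([x,y,z])-p);w=(R0.inv()*down(yw)).as_rotvec(degrees=True)
        print([grip]+d.round(4).tolist()+w.round(1).tolist())
E
python3 - <<'E'
from mv import *
c=optics.capture("wrist");print(c['fovy'],c['cx'],c['cy']);print(np.round(c['tool_from_camera'],3))
plan([(.50,-.2,.28,.238)],.087)
E
```

```text
62.14467577530397 282.2124352374963 214.6170214371275
[[-0.     0.971  0.24   0.066]
 [ 1.     0.    -0.    -0.   ]
 [-0.001  0.24  -0.971 -0.162]
 [ 0.     0.     0.     1.   ]]
t 1.15 pos [ 0.1473 -0.6074  0.2225] yaw 0.2378 F [ 0.3 -0.5 -0.5] w 86.8
[0.087, 0.4388, -0.3128, -0.0575, 0.0, 0.0, -0.0]
```

>>> {"api": "carry_out", "payload": {
  "rows": [
    [0.087,0.46,-0.31,-0.055,0,0,0],
    [0.087,0.46,-0.31,-0.055,0,0,0],
    [0.087,0.46,-0.31,-0.055,0,0,0],
    [0.087,0.46,-0.31,-0.055,0,0,0],
    [0.087,0.46,-0.31,-0.055,0,0,0],
    [0.087,0.46,-0.31,-0.055,0,0,0],
    [0.087,0.46,-0.31,-0.055,0,0,0],
    [0.087,0.46,-0.31,-0.055,0,0,0]
  ]
}}

```text
clock: 2.15
ee_pos: [0.484, -0.2384, 0.2724]
eef_rot: [0.0, 0.993, 0.119, 0.0]
contact_force: [0.4, -1.1, -0.0]
width: 1.001
```

>>> {"api": "carry_out", "payload": {
  "rows": [
    [0.087,0.025,-0.015,-0.0,0,0,0],
    [0.087,0.025,-0.015,0,0,0,0],
    [0.087,0.025,-0.015,0,0,0,0]
  ]
}}

```text
clock: 2.52
ee_pos: [0.5042, -0.2183, 0.2722]
eef_rot: [0.0, 0.993, 0.119, -0.0]
contact_force: [-0.3, 0.6, -0.0]
width: 0.997
```

```bash
cat > wr.py <<'E'
from mv import *
import cv2
def wrist(fn):
    s=status.observe();c=optics.capture("wrist")
    M=np.eye(4);M[:3,:3]=RR(s['eef_rot']).as_matrix();M[:3,3]=s['ee_pos']
    c['world_to_cam']=np.linalg.inv(M@np.array(c['tool_from_camera']))
    cv2.imwrite(f"pics/{fn}.png",c['image'][...,::-1]);np.save(fn+".npy",c,allow_pickle=True);return s,c
E
python3 - <<'E'
from wr import *
s,c=wrist("w_hone")
for t in("hone_frosted","hone_grit","hone"):print(t,[(np.round(x['at'],4).tolist(),round(x['confidence'],2)) for x in optics.spot_point("wrist",t)])
plan([(.60,.2,.3,.25)],.087)
E
```

```text
hone_frosted [([0.5556, -0.2401, 0.0022], 0.75)]
hone_grit [([0.5277, -0.1858, 0.0081], 0.76)]
hone [([0.5388, -0.1999, 0.0006], 0.83)]
t 2.73 pos [ 0.504  -0.219   0.2723] yaw 0.2357 F [ 0.7 -1.   0.2] w 86.7
[0.087, 0.1912, -0.385, -0.0279, 0.0, -0.0, -0.8]
```

View pics/w_hone.png

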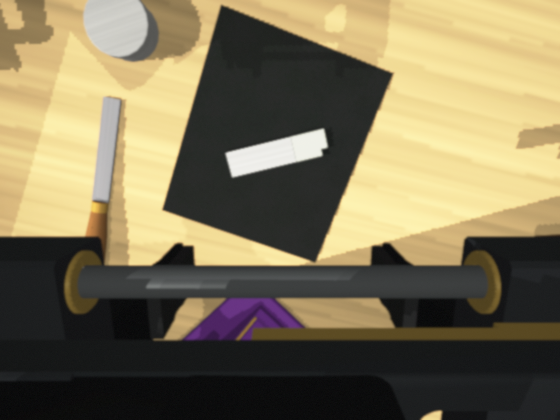

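The wrist view shows the hone at (277,153) with its notch at the right-hand end, around (325,150). The view is good enough to fit its outline.

```bash
cat > honefit.py <<'E'
import sys,cv2,numpy as np
from h import *
from scipy.optimize import least_squares
def ray(c,uv,z):
    W=np.array(c['world_to_cam']);f=210/np.tan(np.radians(c['fovy'])/2)
    d=np.array([(uv[0]-c['cx'])/f,-(uv[1]-c['cy'])/f,-1.]);Rt=W[:3,:3].T;o=-Rt@W[:3,3];d=Rt@d
    return (o+d*(z-o[2])/d[2])
def fit(fn,box):
    c=np.load(fn,allow_pickle=True).item();x,y,w,h=box
    g=cv2.cvtColor(c['image'],cv2.COLOR_RGB2GRAY)[y:y+h,x:x+w]
    m=(g>cv2.threshold(g,0,255,cv2.THRESH_OTSU)[0]).astype(np.uint8)
    n,l,st,_=cv2.connectedComponentsWithStats(m);k=1+np.argmax(st[1:,4]);m=l==k
    cs,_=cv2.findContours(m.astype(np.uint8),cv2.RETR_EXTERNAL,cv2.CHAIN_APPROX_NONE)
    P=np.array([ray(c,(u+x,v+y),.011)[:2] for u,v in cs[0][:,0]])
    rc=cv2.minAreaRect((P*1000).astype(np.float32));print(fn,'rect mm',np.round(rc[0],1),np.round(rc[1],1),rc[2])
    return P
if __name__=="__main__":
    fit("w_hone.npy",(215,120,125,65));fit("top.npy",(340,180,65,50));fit("scene.npy",(190,250,55,55))
E
python3 honefit.py; python3 -c "
from mv import *
plan([(.53,.21,.30,-.05)],.087)"
```

```text
w_hone.npy rect mm [ 539.4 -203.1] [ 31.4 121.2] 27.041196823120117
top.npy rect mm [ 537.8 -203.2] [ 30.7 121.4] 27.347402572631836
scene.npy rect mm [ 539.1 -205. ] [ 32.6 120.9] 26.98441505432129
t 2.73 pos [ 0.504  -0.219   0.2723] yaw 0.2357 F [ 0.7 -1.   0.2] w 86.7
[0.087, 0.1254, -0.4111, -0.028, 0.0, -0.0, 16.4]
```

>>> {"api": "carry_out", "payload": {
  "rows": [
    [0.087,0.125,-0.411,-0.028,0,0,16],
    [0.087,0.125,-0.411,-0.028,0,0,16],
    [0.087,0.125,-0.411,-0.028,0,0,16],
    [0.087,0.125,-0.411,-0.028,0,0,16],
    [0.087,0.125,-0.411,-0.028,0,0,16],
    [0.087,0.125,-0.411,-0.028,0,0,16],
    [0.087,0.125,-0.411,-0.028,0,0,16],
    [0.087,0.125,-0.411,-0.028,0,0,16]
  ]
}}

```text
clock: 3.72
ee_pos: [0.5296, 0.2128, 0.3003]
eef_rot: [-0.0, 1.0, -0.019, 0.001]
contact_force: [0.0, -0.9, -0.1]
width: 0.999
```

Run:
```python
from wr import *
s,c=wrist("w_jig")
for t in("latch_knob","latch_hinge","catch","iron","jig"):print(t,[(np.round(x['at'],4).tolist(),round(x['confidence'],2)) for x in optics.spot_point("wrist",t)])
plan([(.654,.2155,.2,.25)],.087)
```

```text
latch_knob [([0.661, 0.2158, 0.1265], 0.64)]
latch_hinge [([0.5658, 0.1934, 0.0898], 0.74), ([0.5822, 0.2692, 0.0989], 0.18)]
catch [([0.5819, 0.2701, 0.1012], 0.67)]
iron [([0.5192, 0.2486, 0.1005], 0.74)]
jig [([0.5726, 0.2322, 0.0028], 0.79)]
t 4.03 pos [0.5297 0.2081 0.2999] yaw -0.0462 F [ 0.3 -0.6 -0.2] w 87.1
[0.087, 0.1238, -0.0133, 0.0999, 0.1, 0.0, -17.0]
```

View pics/w_jig.png

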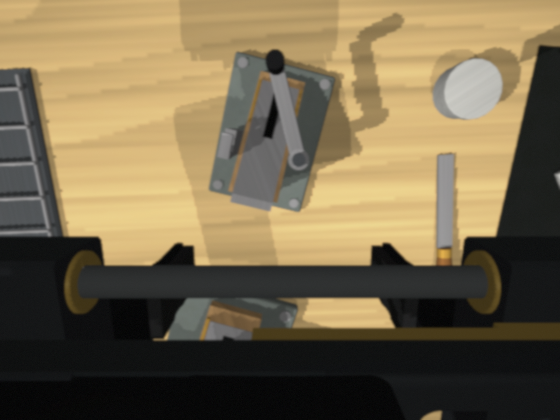

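Run:
```python
import numpy as np,cv2
c=np.load("w_jig.npy",allow_pickle=True).item()
cv2.imwrite("pics/wj_big.png",cv2.resize(c['image'][40:220,195:345],(650,780)[:2] if 0 else (500,600),interpolation=cv2.INTER_CUBIC)[...,::-1])
```

```text
(no output)
```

View pics/wj_big.png

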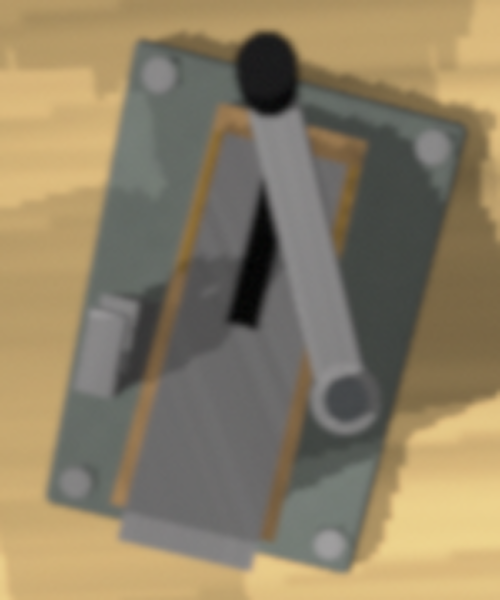

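Run:
```python
from fit import *
from honefit import ray
c=np.load("w_jig.npy",allow_pickle=True).item()
px=lambda a:np.array(a,float)/3.3333+[195,40]-.35
w=px([(138,40),(467,128),(350,572),(47,500)])
E=np.array([[-.06,.022,.1],[-.06,-.022,.1]]);we=px([(119,540),(250,570)])
p0=[.574,.23,-.28]
g=lambda p:(proj(c,tw(p,B))-w).ravel()
b=least_squares(g,p0);print('base',b.x.round(4),b.fun.round(1))
e=[ray(c,u,.1) for u in we];print('edge ends',np.round(e,4),np.hypot(*(e[0]-e[1])[:2]))
m=(e[0]+e[1])/2;d=e[0]-e[1];print('edge mid',m,'yaw',np.arctan2(d[1],d[0])-np.pi/2)
H=np.array([[0,-.038,.092]])
al=lambda p:np.r_[g(p),(proj(c,tw(p,E))-we).ravel(),(proj(c,tw(p,H))-px([(348,397)])).ravel(),(proj(T,tw(p,B))-tp).ravel()*1.3,(proj(S,tw(p,SB))-sp).ravel()]
a=least_squares(al,p0);print('all',a.x.round(4),a.fun.round(1))
p=a.x
print('hinge',ray(c,px((348,397)),.092),tw(p,H),'knob',ray(c,px((267,62)),.126))
k=ray(c,px((267,62)),.126);h=tw(p,H)[0];v=k-h;print(np.hypot(*v[:2]),np.arctan2(v[1],v[0]),'theta',p[2]+np.pi/2-np.arctan2(v[1],v[0]))
```

```text
base [ 0.5746  0.231  -0.2801] [-0.7 -1.3  1.4 -1.1  0.4  1.8 -1.1  1.3]
edge ends [[0.5228 0.2688 0.1   ]
 [0.5114 0.2276 0.1   ]] 0.04279666224323438
edge mid [0.51709752 0.24818873 0.1       ] yaw -0.27047929186920716
all [ 0.5747  0.2306 -0.2831] [-0.1 -1.5  1.9 -1.   0.5  1.8 -1.   1.   0.2 -0.4  1.2  0.4  0.1  0.3
 -1.4 -1.7  0.2 -1.5 -1.2 -0.1 -1.3  0.4 -0.5 -2.  -0.1 -1.7  0.6 -1.8]
hinge [0.56442062 0.19429662 0.092     ] [[0.56406193 0.19415413 0.092     ]] knob [0.6573263  0.21511644 0.126     ]
0.09559111549301323 0.22108817994460678 theta 1.0666471244330231
```

Hinge, edge and knob all agree with the stated sizes: the bar radius measures 95.6 mm and the edge 43 mm wide. Now to the knob.

```bash
python3 -c "
from mv import *
plan([(.657,.215,.17,.221),(.657,.215,.1045,.221)],.045)"
```

```text
t 4.03 pos [0.5297 0.2081 0.2999] yaw -0.0462 F [ 0.3 -0.6 -0.2] w 87.1
[0.045, 0.1268, -0.013, 0.1299, 0.1, 0.0, -15.3]
[0.045, 0.1268, -0.013, 0.1954, 0.1, 0.0, -15.3]
```

>>> {"api": "carry_out", "payload": {
  "rows": [
    [0.045,0.127,-0.013,0.13,0,0,-15.3],
    [0.045,0.127,-0.013,0.13,0,0,-15.3],
    [0.045,0.127,-0.013,0.13,0,0,-15.3],
    [0.045,0.127,-0.013,0.13,0,0,-15.3],
    [0.045,0.127,-0.013,0.195,0,0,-15.3],
    [0.045,0.127,-0.013,0.195,0,0,-15.3],
    [0.045,0.127,-0.013,0.195,0,0,-15.3]
  ]
}}

```text
clock: 4.9
ee_pos: [0.6579, 0.2147, 0.1074]
eef_rot: [0.0, 0.994, 0.11, 0.001]
contact_force: [-0.6, 0.8, -0.5]
width: 0.518
```

Run:
```python
from wr import *
s,c=wrist("w_k");plan([(.657,.215,.1045,.221)],.0)
```

```text
t 4.95 pos [0.6588 0.215  0.1085] yaw 0.2205 F [-0.4  0.1  0.6] w 45.3
[0.0, -0.0018, -0.0004, 0.004, 0.1, -0.3, -0.0]
```

View pics/w_k.png

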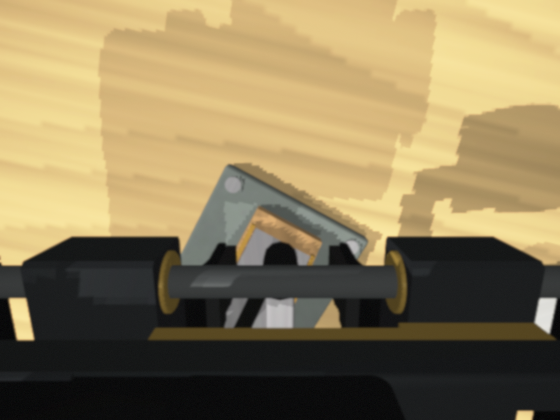

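The knob sits midway between the fingers at (281,260). Closing lightly.

>>> {"api": "carry_out", "payload": {
  "rows": [
    [0.01,-0.001,0,0.003,0,0,0],
    [0.01,-0.001,0,0.003,0,0,0],
    [0.01,-0.001,0,0.003,0,0,0],
    [0.01,-0.001,0,0.003,0,0,0],
    [0.01,-0.001,0,0.003,0,0,0]
  ],
  "force": 10
}}

```text
clock: 5.58
ee_pos: [0.658, 0.215, 0.106]
eef_rot: [0.0, 0.994, 0.11, 0.003]
contact_force: [-0.0, 0.5, 3.2]
width: 0.202
```

Run:
```python
from mv import *
s=status.observe();p=np.array(s['ee_pos'])
h=np.array([.5641,.1942]);v=p[:2]-h;print(np.hypot(*v),np.arctan2(v[1],v[0]))
b0=np.arctan2(v[1],v[0]);b1=-.283+np.pi/2
bs=list(b0+(b1-b0)*np.arange(1,9)/8)
plan([(*(h+.095*np.array([np.cos(b),np.sin(b)])),.1055,b) for b in bs],.01)
```

```text
0.0961844072899867 0.21781183964363834
t 5.58 pos [0.658 0.215 0.106] yaw 0.2205 F [-0.   0.5  3.2] w 17.6
[0.01, -0.002, -0.0127, 0.0005, 0.1, -0.3, -7.5]
[0.01, -0.0045, -0.0251, 0.0005, 0.1, -0.3, -15.2]
[0.01, -0.0086, -0.0371, 0.0004, 0.1, -0.3, -22.8]
[0.01, -0.0143, -0.0485, 0.0004, 0.1, -0.3, -30.5]
[0.01, -0.0215, -0.059, 0.0004, 0.2, -0.3, -38.2]
[0.01, -0.03, -0.0684, 0.0003, 0.2, -0.3, -45.8]
[0.01, -0.0397, -0.0766, 0.0002, 0.2, -0.3, -53.5]
[0.01, -0.0504, -0.0835, 0.0002, 0.2, -0.2, -61.2]
```

>>> {"api": "carry_out", "payload": {
  "rows": [
    [0.01,-0.002,-0.0127,0,0,0,-7.5],
    [0.01,-0.0045,-0.025,0,0,0,-15],
    [0.01,-0.0085,-0.037,0,0,0,-23],
    [0.01,-0.0143,-0.0485,0,0,0,-30.5],
    [0.01,-0.0215,-0.059,0,0,0,-38],
    [0.01,-0.03,-0.0684,0,0,0,-46],
    [0.01,-0.0397,-0.0766,0,0,0,-53.5],
    [0.01,-0.0504,-0.0835,0,0,0,-61]
  ]
}}

```text
clock: 6.58
ee_pos: [0.5925, 0.2877, 0.1061]
eef_rot: [0.002, 0.799, 0.601, 0.006]
contact_force: [2.9, 4.7, 0.0]
width: 0.206
```

Run:
```python
from mv import *
s=status.observe();p=np.array(s['ee_pos'])
h=np.array([.5641,.1942]);v=p[:2]-h;print(np.hypot(*v),np.arctan2(v[1],v[0]))
b=-.283+np.pi/2
plan([(*(h+.095*np.array([np.cos(c),np.sin(c)])),.1055,c) for c in (b,b+.04,b+.08)],.01)
```

```text
0.09768406220970474 1.2756876362372165
t 6.58 pos [0.5925 0.2877 0.1061] yaw 1.2887 F [2.9 4.7 0. ] w 17.9
[0.01, -0.0027, -0.0012, 0.0006, 0.5, -0.4, 0.0]
[0.01, -0.0028, -0.005, 0.0005, 0.5, -0.4, -2.2]
[0.01, -0.003, -0.0088, 0.0005, 0.5, -0.4, -4.5]
```

>>> {"api": "carry_out", "payload": {
  "rows": [
    [0.01,-0.001,-0.002,0,0,0,0],
    [0.01,-0.001,-0.004,0,0,0,0],
    [0.01,-0.001,-0.006,0,0,0,0],
    [0.01,-0.001,-0.006,0,0,0,0]
  ]
}}

```text
clock: 7.08
ee_pos: [0.5899, 0.2884, 0.1062]
eef_rot: [0.003, 0.8, 0.6, 0.009]
contact_force: [5.4, 2.0, -3.1]
width: 0.204
```

Run:
```python
from wr import *
s=status.observe();p=np.array(s['ee_pos'])
h=np.array([.5641,.1942]);v=p[:2]-h;print(np.hypot(*v),np.arctan2(v[1],v[0]),p,s['contact_force'])
s,c=wrist("w_l")
for n in("top","scene"):
    c=optics.capture(n);np.save(n+"1.npy",c,allow_pickle=True)
    b=(170,140,90,90) if n=="top" else (310,165,90,90)
    cv2.imwrite(f"pics/{n}1.png",cv2.resize(c['image'][b[1]:b[1]+b[3],b[0]:b[0]+b[2]],(540,540),interpolation=cv2.INTER_CUBIC)[...,::-1])
```

```text
0.09763510374088777 1.3031983468369992 [0.58991625 0.28836015 0.10622012] [ 5.4055543   2.03346605 -3.09310122]
```

View pics/w_l.png

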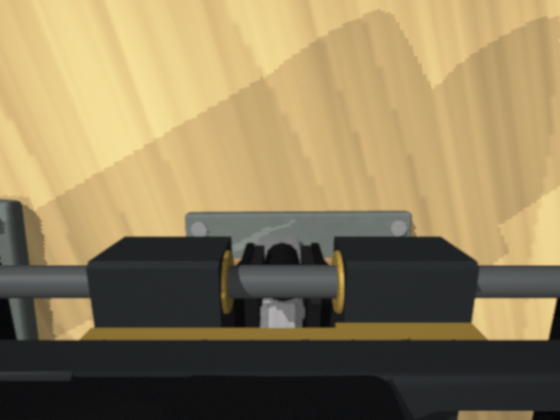

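View pics/scene1.png

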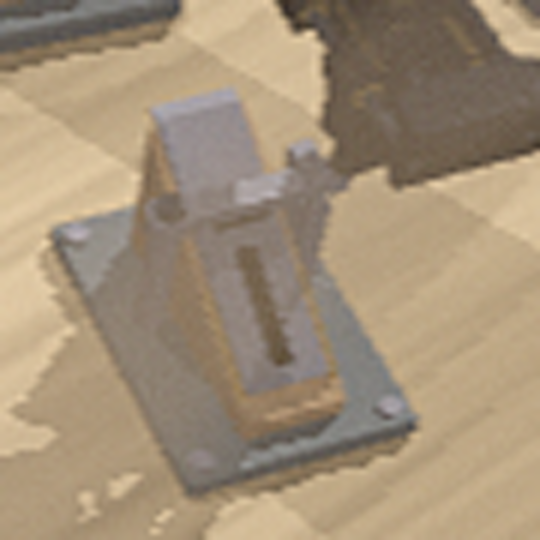

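>>> {"api": "carry_out", "payload": {
  "rows": [
    [0.01,0,-0.004,0,0,0,0],
    [0.01,0,-0.008,0,0,0,0],
    [0.01,0,-0.008,0,0,0,0]
  ]
}}

```text
clock: 7.6
ee_pos: [0.5899, 0.2886, 0.1062]
eef_rot: [0.008, 0.8, 0.599, 0.014]
contact_force: [15.5, -2.8, -8.3]
width: 0.205
```

Run:
```python
from wr import *
s=status.observe();print(s['ee_pos'],s['contact_force'],s['wrist_torque'])
for n in("top1","scene1"):
    c=np.load(n+".npy",allow_pickle=True).item();cv2.imwrite(f"pics/{n}f.png",c['image'][...,::-1])
```

```text
[0.58989764 0.28860553 0.10623351] [15.49544863 -2.79384386 -8.27574692] [-0.43690836 -2.27072859  0.00751433]
```

View pics/scene1f.png

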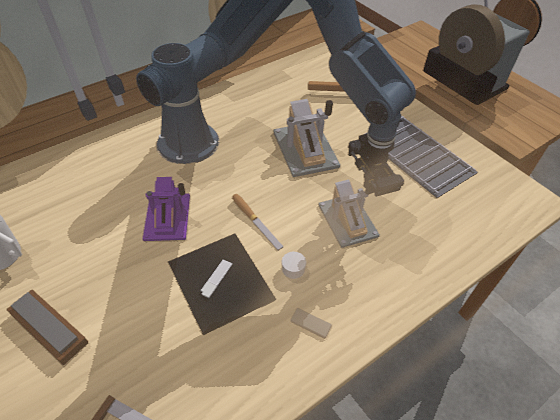

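The knob stopped dead under 15 N, so the bar is home. Relax, open and rise.

>>> {"api": "carry_out", "payload": {
  "rows": [
    [0.01,0,0,0,0,0,0],
    [0.045,0,0,0,0,0,0],
    [0.045,0,0,0,0,0,0],
    [0.045,0,0,0,0,0,0],
    [0.06,0,0,-0.05,0,0,0],
    [0.06,0,0,-0.1,0,0,0]
  ]
}}

```text
clock: 8.35
ee_pos: [0.5856, 0.2879, 0.2063]
eef_rot: [0.008, 0.8, 0.599, 0.013]
contact_force: [0.8, 0.1, -0.5]
width: 0.636
```

Run:
```python
from mv import *
# hone: centre .5388,-.2035, long axis 117.1deg
a=np.radians(117.1);f=np.array([.5388,-.2035])-.04*np.array([np.cos(a),np.sin(a)]);print(f)
plan([(.45,.1,.25,np.pi-1.3),(f[0],f[1],.13,a),],.05)
```

```text
[ 0.5570218  -0.23910851]
t 8.35 pos [0.5856 0.2879 0.2063] yaw 1.2857 F [ 0.8  0.1 -0.5] w 55.4
[0.05, -0.218, -0.076, -0.0482, 1.7, -0.2, -31.9]
[0.05, -0.5146, 0.1188, 0.0739, 1.7, -0.0, -43.4]
```

Run:
```python
from mv import *
plan([(.565,.16,.27,1.65)],.06)
```

```text
t 8.35 pos [0.5856 0.2879 0.2063] yaw 1.2857 F [ 0.8  0.1 -0.5] w 55.4
[0.06, -0.1278, 0.0179, -0.0646, 1.7, -0.3, -20.9]
```

>>> {"api": "carry_out", "payload": {
  "rows": [
    [0.06,-0.04,0.006,-0.06,1.7,0,-7],
    [0.06,-0.128,0.018,-0.065,1.7,0,-21],
    [0.06,-0.128,0.018,-0.065,1.7,0,-21],
    [0.06,-0.128,0.018,-0.065,1.7,0,-21],
    [0.06,-0.128,0.018,-0.065,1.7,0,-21],
    [0.06,-0.128,0.018,-0.065,1.7,0,-21]
  ]
}}

```text
clock: 9.1
ee_pos: [0.5648, 0.1609, 0.27]
eef_rot: [-0.002, 0.677, 0.736, 0.002]
contact_force: [0.4, -0.3, -0.7]
width: 0.692
```

Run:
```python
from wr import *
s,c=wrist("w_j2")
cv2.imwrite("pics/w_j2big.png",cv2.resize(c['image'][20:240,140:420],(784,616)[:2] if 0 else (756,594),interpolation=cv2.INTER_CUBIC)[...,::-1])
print(s['ee_pos'],s['contact_force'])
```

```text
[0.56484062 0.16089907 0.26997507] [ 0.42073649 -0.34205977 -0.6531227 ]
```

View pics/w_j2big.png

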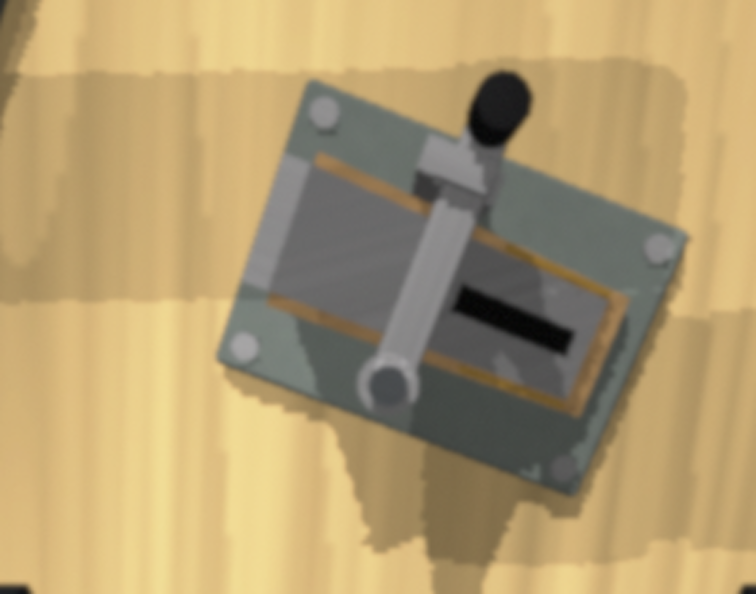

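Run:
```python
from fit import *
from honefit import ray
c=np.load("w_j2.npy",allow_pickle=True).item()
px=lambda a:np.array(a,float)/2.7+[140,20]-.3
w=px([(688,235),(575,495),(218,358),(310,80)])
p0=[.574,.23,-.28]
b=least_squares(lambda p:(proj(c,tw(p,B))-w).ravel(),p0);print('base',b.x.round(4),b.fun.round(1))
q=[ray(c,px(u),.1) for u in [(287,155),(245,285),(312,163),(270,290)]]
print('bevel c',np.mean(q,0),'edge yaw',[np.arctan2(*(q[i]-q[i+1])[[1,0]])-np.pi/2 for i in(0,2)],np.linalg.norm(q[0]-q[1]),np.linalg.norm(q[0]-q[2]))
h=ray(c,px((387,386)),.092);k=ray(c,px((502,100)),.126);v=k-h
print('hinge',h,'knob',k,np.hypot(*v[:2]),'theta',b.x[2]+np.pi/2-np.arctan2(v[1],v[0]),-.283+np.pi/2-np.arctan2(v[1],v[0]))
print(np.round(tw([.5747,.2306,-.283],[[-.0552,0,.1],[0,-.038,.092],[0,.057,.126]]),4))
```

```text
base [ 0.5755  0.232  -0.2818] [ 2.  -0.8  0.5  1.9 -2.   1.5 -0.6 -1.9]
bevel c [0.52264126 0.24710754 0.1       ] edge yaw [np.float64(-0.27048668565212974), np.float64(-0.27158341029601063)] 0.04458268074567821 0.00862993405314926
hinge [0.56382497 0.19537799 0.092     ] knob [0.59104237 0.28679518 0.126     ] 0.09538285664552888 theta 0.007612487763815956 0.006370454912033363
[[0.5217 0.246  0.1   ]
 [0.5641 0.1941 0.092 ]
 [0.5906 0.2853 0.126 ]]
```

The bar is latched: theta is about 0.007 rad, under the lip of the hook. The bevel centre is at (0.522, 0.247). Now to the hone.

Run:
```python
from mv import *
plan([(.557,-.239,.12,2.0438)],.055)
```

```text
t 9.15 pos [0.5648 0.1609 0.2699] yaw 1.6535 F [ 0.4  0.5 -0.6] w 60.1
[0.055, -0.3988, -0.0408, 0.1474, 0.0, -0.4, -22.4]
```

>>> {"api": "carry_out", "payload": {
  "rows": [
    [0.055,-0.399,-0.041,0.02,0,0,-22.4],
    [0.055,-0.399,-0.041,0.02,0,0,-22.4],
    [0.055,-0.399,-0.041,0.02,0,0,-22.4],
    [0.055,-0.399,-0.041,0.02,0,0,-22.4],
    [0.055,-0.399,-0.041,0.05,0,0,-22.4],
    [0.055,-0.399,-0.041,0.1,0,0,-22.4],
    [0.055,-0.399,-0.041,0.148,0,0,-22.4],
    [0.055,-0.399,-0.041,0.148,0,0,-22.4]
  ]
}}

```text
clock: 10.15
ee_pos: [0.556, -0.2397, 0.1163]
eef_rot: [-0.004, 0.522, 0.853, 0.002]
contact_force: [-0.1, 0.7, -0.5]
width: 0.634
```

Run:
```python
from wr import *
s,c=wrist("w_h2")
plan([(.557,-.239,.05,2.0438),(.557,-.239,.0045,2.0438)],.055)
```

```text
t 10.2 pos [ 0.5545 -0.2405  0.113 ] yaw 2.0429 F [-0.7 -0.4 -2.3] w 55.0
[0.055, -0.0005, 0.0031, 0.063, -0.2, -0.7, -0.0]
[0.055, -0.0011, 0.0032, 0.1085, -0.2, -0.7, -0.0]
```

View pics/w_h2.png

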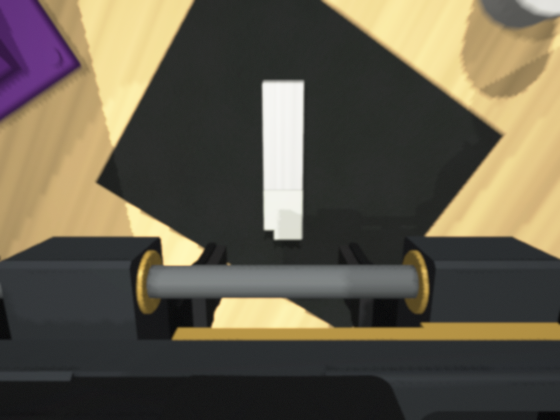

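```bash
python3 - <<'E'
from honefit import *
P=fit("w_h2.npy",(245,60,80,185))
E
python3 -c "
from mv import *
plan([(.557,-.239,.1,2.0438),(.557,-.239,.05,2.0438),(.557,-.239,.005,2.0438)],.055)"
```

```text
w_h2.npy rect mm [ 539.2 -203.8] [ 30.8 119.8] 27.17044448852539
t 10.2 pos [ 0.5545 -0.2405  0.113 ] yaw 2.0429 F [-0.7 -0.4 -2.3] w 55.0
[0.055, 0.0001, 0.0029, 0.013, -0.2, -0.7, -0.0]
[0.055, -0.0005, 0.0031, 0.063, -0.2, -0.7, -0.0]
[0.055, -0.0011, 0.0032, 0.108, -0.2, -0.7, -0.0]
```

>>> {"api": "carry_out", "payload": {
  "rows": [
    [0.055,0,0.003,0.05,0,-0.7,0],
    [0.055,0,0.003,0.085,0,-0.7,0],
    [0.055,0,0.003,0.085,0,-0.7,0],
    [0.055,0,0.003,0.085,0,-0.7,0]
  ]
}}

```text
clock: 10.7
ee_pos: [0.558, -0.2384, 0.0295]
eef_rot: [0.001, 0.522, 0.853, -0.001]
contact_force: [0.1, -0.5, 0.9]
width: 0.636
```

```bash
python3 -c "
from mv import *
plan([(.5575,-.2392,.0055,2.0446)],.055)"
```

```text
t 10.7 pos [ 0.558  -0.2384  0.0295] yaw 2.0439 F [ 0.1 -0.5  0.9] w 55.3
[0.055, -0.0004, -0.0008, 0.024, -0.1, 0.1, -0.0]
```

>>> {"api": "carry_out", "payload": {
  "rows": [
    [0.055,0,-0.001,0.015,0,0,0],
    [0.055,0,-0.001,0.0245,0,0,0],
    [0.055,0,-0.001,0.0245,0,0,0],
    [0.055,0,-0.001,0.0245,0,0,0]
  ]
}}

```text
clock: 11.2
ee_pos: [0.5571, -0.239, 0.0051]
eef_rot: [0.001, 0.522, 0.853, -0.001]
contact_force: [0.3, -0.5, 0.2]
width: 0.636
```

```bash
python3 -c "
from mv import *
plan([(.5575,-.2392,.0055,2.0446)],.055)"
```

```text
t 11.2 pos [ 0.5571 -0.239   0.0051] yaw 2.0438 F [ 0.3 -0.5  0.2] w 55.3
[0.055, -0.0003, 0.0002, -0.0004, -0.1, 0.1, -0.0]
```

>>> {"api": "carry_out", "payload": {
  "rows": [
    [0.02,0,0,0.0005,0,0,0],
    [0.02,0,0,0.0005,0,0,0],
    [0.02,0,0,0.0005,0,0,0],
    [0.02,0,0,0.0005,0,0,0],
    [0.02,0,0,0.0005,0,0,0],
    [0.02,0,0,0.0005,0,0,0]
  ],
  "force": 45
}}

```text
clock: 11.95
ee_pos: [0.5572, -0.2391, 0.0046]
eef_rot: [0.001, 0.522, 0.853, -0.001]
contact_force: [-0.9, 0.2, 0.3]
width: 0.335
```

>>> {"api": "carry_out", "payload": {
  "rows": [
    [0.02,0,0,-0.01,0,0,0],
    [0.02,0,0,-0.05,0,0,0],
    [0.02,0,0,-0.1,0,0,0],
    [0.02,0,0,-0.13,0,0,0],
    [0.02,0,0,-0.13,0,0,0],
    [0.02,0,0,-0.13,0,0,0]
  ]
}}

```text
clock: 12.7
ee_pos: [0.5564, -0.2382, 0.134]
eef_rot: [-0.0, 0.522, 0.853, -0.001]
contact_force: [-0.0, -0.2, -0.1]
width: 0.335
```

Run:
```python
from wr import *
s,c=wrist("w_h3")
plan([(.5,.03,.2,1.2)],.02)
```

```text
t 12.75 pos [ 0.5561 -0.238   0.1333] yaw 2.0438 F [-0.1  0.6 -0.6] w 29.1
[0.02, 0.2641, 0.0719, -0.0669, -0.1, 0.1, 48.3]
```

View pics/w_h3.png

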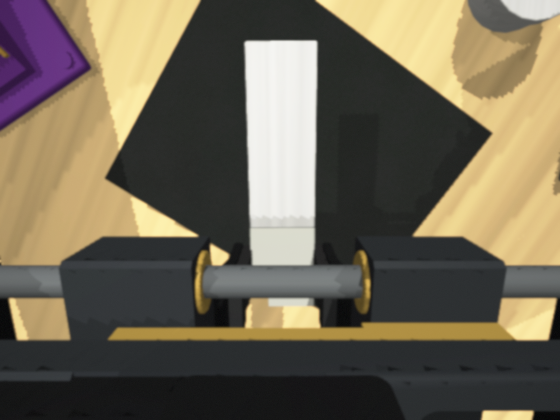

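```bash
cat > held.py <<'E'
from honefit import *
from scipy.optimize import least_squares
from scipy.spatial.transform import Rotation as R
def solve(fn,pts,loc):
    c=np.load(fn,allow_pickle=True).item();Tc=np.linalg.inv(np.array(c['tool_from_camera']));f=210/np.tan(np.radians(c['fovy'])/2)
    loc=np.array(loc,float);pts=np.array(pts,float)
    # hone frame in tool: x along tool x, z up = -tool z ; params: x,y,z of label-plane origin(mid length), yaw, pitch
    def pr(p):
        Rm=R.from_euler('zyx',[p[3],p[4],0]).as_matrix()@np.diag([1,-1,-1.])
        q=loc@Rm.T+p[:3];q=q@Tc[:3,:3].T+Tc[:3,3]
        return (np.c_[c['cx']+f*q[:,0]/-q[:,2],c['cy']-f*q[:,1]/-q[:,2]]-pts).ravel()
    for fixz in(True,False):
        if fixz: s=least_squares(lambda p:pr([p[0],p[1],-.0064,p[2],0]),[.04,0,0]);print('noTilt',s.x.round(4),s.fun.round(1))
        else: s=least_squares(lambda p:pr([p[0],p[1],-.0064-0.04*0+p[4],p[2],p[3]]) if 0 else pr([p[0],p[1],-.0064-np.sin(p[3])*p[0],p[2],p[3]]),[.04,0,0,0]);print('tilt about grip',s.x.round(4),s.fun.round(1))
    return s.x
if __name__=="__main__":
    solve("w_h3.npy",[(245,41),(317,41),(250,228),(315,228)],[(.06,.015,0),(.06,-.015,0),(-.02,.015,0),(-.02,-.015,0)])
E
python3 held.py
```

```text
noTilt [ 0.0401  0.0011 -0.0067] [-0.5  0.1  0.6 -0.4  0.2  0.4 -0.4  0. ]
tilt about grip [ 0.0402  0.0011 -0.0068 -0.009 ] [-0.2  0.4  0.4 -0.2  0.2  0.1 -0.4 -0.3]
```

```bash
python3 -c "
from mv import *
plan([(.4624,.2638,.2,-.281)],.02)"
```

```text
t 12.75 pos [ 0.5561 -0.238   0.1333] yaw 2.0438 F [-0.1  0.6 -0.6] w 29.1
[0.02, 0.4894, 0.1449, -0.067, -0.1, 0.2, 133.2]
```

>>> {"api": "carry_out", "payload": {
  "rows": [
    [0.02,0,0,-0.04,0,0,5],
    [0.02,0.02,0.005,-0.067,0,0,14],
    [0.02,0.06,0.02,-0.067,0,0,24],
    [0.02,0.1,0.03,-0.067,0,0,34],
    [0.02,0.14,0.04,-0.067,0,0,44],
    [0.02,0.18,0.05,-0.067,0,0,54],
    [0.02,0.22,0.065,-0.067,0,0,64],
    [0.02,0.26,0.08,-0.067,0,0,74]
  ]
}}

```text
clock: 13.75
ee_pos: [0.5077, 0.0314, 0.1985]
eef_rot: [-0.001, 0.931, 0.364, -0.003]
contact_force: [-0.3, -0.5, -1.4]
width: 0.329
```

```bash
python3 -c "
from mv import *
plan([(.4624,.2638,.2,-.281)],.02)"
```

```text
t 13.75 pos [0.5077 0.0314 0.1985] yaw 0.7461 F [-0.3 -0.5 -1.4] w 28.6
[0.02, 0.1245, -0.2014, -0.0014, -0.1, 0.4, 58.8]
```

>>> {"api": "carry_out", "payload": {
  "rows": [
    [0.02,0.02,-0.033,0,0,0,10],
    [0.02,0.04,-0.067,0,0,0,20],
    [0.02,0.062,-0.1,0,0,0.2,30],
    [0.02,0.083,-0.135,0,0,0.4,40],
    [0.02,0.104,-0.168,0,0,0.4,50],
    [0.02,0.1245,-0.201,0,0,0.4,58.8],
    [0.02,0.1245,-0.201,0,0,0.4,58.8],
    [0.02,0.1245,-0.201,0,0,0.4,58.8]
  ]
}}

```text
clock: 14.75
ee_pos: [0.462, 0.2629, 0.1974]
eef_rot: [0.0, 0.99, -0.139, -0.001]
contact_force: [0.5, 0.4, -0.5]
width: 0.333
```

Run:
```python
from wr import *
s,c=wrist("w_p1")
plan([(.4624,.2638,.135,-.281)],.02)
```

```text
t 14.8 pos [0.4623 0.2626 0.1976] yaw -0.2798 F [-0.8 -0.3 -1.4] w 29.1
[0.02, -0.0001, -0.0013, 0.0626, 0.0, 0.1, 0.1]
```

View pics/w_p1.png

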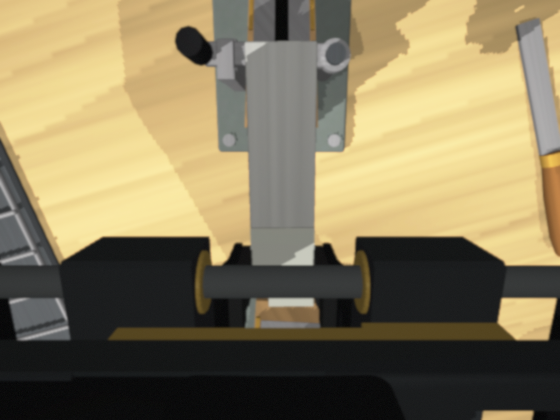

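The hone lies parallel to the stand: the front base corners at (220,151) and (344,151) centre on the hone's midline. Lowering.

>>> {"api": "carry_out", "payload": {
  "rows": [
    [0.02,0,-0.0007,0.04,0,0,0],
    [0.02,0,-0.0007,0.07,0,0,0],
    [0.02,0,-0.0007,0.088,0,0,0],
    [0.02,0,-0.0007,0.088,0,0,0],
    [0.02,0,-0.0007,0.088,0,0,0],
    [0.02,0,-0.0007,0.088,0,0,0]
  ]
}}

```text
clock: 15.55
ee_pos: [0.4631, 0.2632, 0.1106]
eef_rot: [-0.0, 0.99, -0.14, 0.0]
contact_force: [-0.2, 0.7, -0.3]
width: 0.332
```

Run:
```python
from wr import *
s,c=wrist("w_p2")
plan([(.4624,.2634,.1016,-.280)],.02)
for n,b in(("top",(150,120,120,120)),("scene",(300,150,110,110))):
    c=optics.capture(n);cv2.imwrite(f"pics/{n}2.png",cv2.resize(c['image'][b[1]:b[1]+b[3],b[0]:b[0]+b[2]],(540,540),interpolation=cv2.INTER_CUBIC)[...,::-1])
```

```text
t 15.6 pos [0.463  0.2633 0.1106] yaw -0.28 F [0.9 0.2 0.1] w 29.3
[0.02, -0.0006, 0.0, 0.009, -0.0, 0.0, 0.0]
```

View pics/w_p2.png

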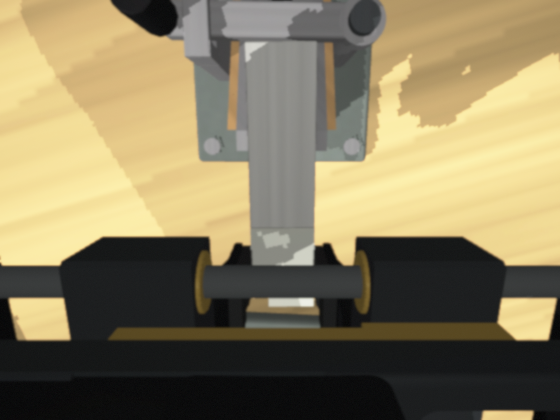

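View pics/scene2.png

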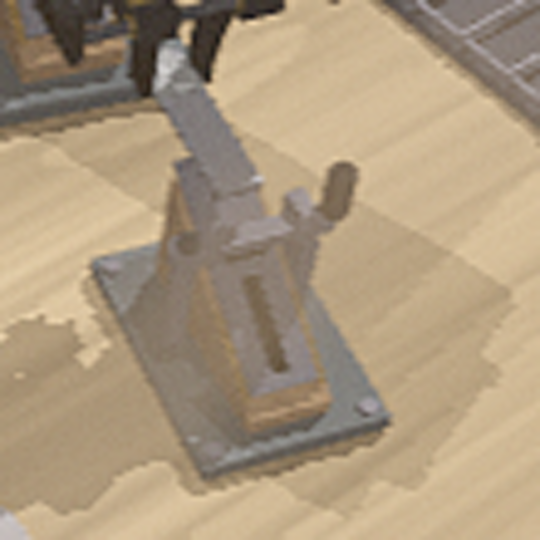

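Run:
```python
import numpy as np,cv2
c=np.load("w_p2.npy",allow_pickle=True).item()
cv2.imwrite("pics/wp2b.png",cv2.resize(c['image'][20:170,180:380],(800,600),interpolation=cv2.INTER_CUBIC)[...,::-1])
```

```text
(no output)
```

View pics/wp2b.png

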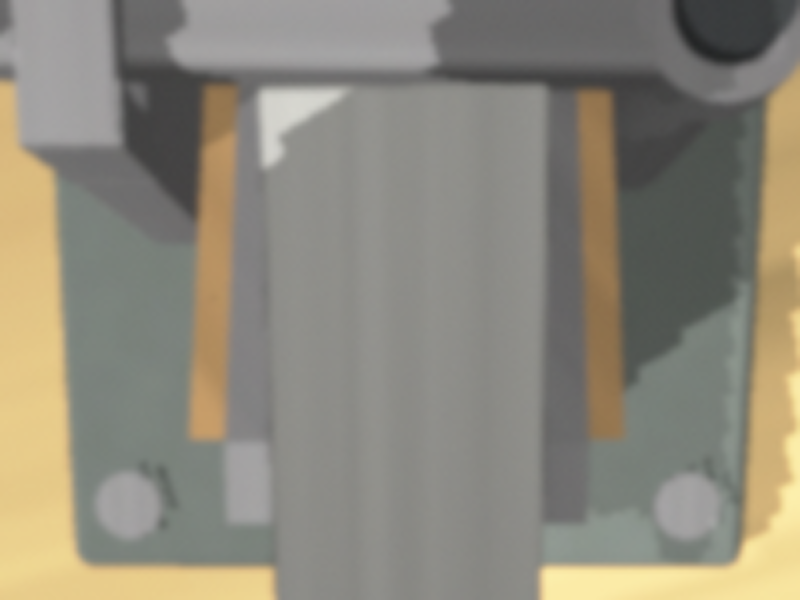

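Run:
```python
from honefit import *
from mv import RR
c=np.load("w_p2.npy",allow_pickle=True).item()
t=np.array([np.cos(-.28),np.sin(-.28)]);n=np.array([-t[1],t[0]])
for u,v in((225,442),(225,522),(587,442),(587,522)):
    q=ray(c,(180+u/4-.4,20+v/4-.4),.1)[:2]-np.array([.463,.2633]);print(q@t,q@n)
# hone far end at z=.1106+.0064
for u,v in((262,86),(547,86)):
    q=ray(c,(180+u/4-.4,20+v/4-.4),.117)[:2]-np.array([.463,.2633]);print('end',q@t,q@n)
```

```text
0.06533589240834009 0.023105129186410164
0.055833336115735176 0.023410615387315
0.06532268223595179 -0.020549272282356444
0.0558201673138881 -0.02083446589132635
end 0.10091025239691581 0.015966181859187027
end 0.10090079700286152 -0.01328702259008843
```

Measured in the same image, the hone is centred sideways and square, but about 2 mm too far in. Correct by 1.8 mm while lowering to near contact.

>>> {"api": "carry_out", "payload": {
  "rows": [
    [0.02,-0.0018,0,0.004,0,0,0],
    [0.02,-0.0018,0,0.0075,0,0,0],
    [0.02,-0.0018,0,0.0075,0,0,0],
    [0.02,-0.0018,0,0.0075,0,0,0]
  ],
  "force": 60
}}

```text
clock: 16.2
ee_pos: [0.461, 0.2639, 0.1027]
eef_rot: [-0.0, 0.99, -0.139, -0.0]
contact_force: [-0.5, -0.4, -0.7]
width: 0.333
```

Run:
```python
from wr import *
plan([(.4614,.2638,.1016,-.280)],.02)
for _ in range(3): 
    s,c=wrist("w_p3");print(np.round(s['contact_force'],2),np.round(s['wrist_torque'],3))
```

```text
t 16.2 pos [0.461  0.2639 0.1027] yaw -0.2796 F [-0.5 -0.4 -0.7] w 28.9
[0.02, 0.0004, -0.0001, 0.0011, -0.0, 0.0, 0.0]
[-0.52 -0.44 -0.71] [0.08  0.027 0.021]
[-0.21  0.82  0.07] [ 0.076  0.052 -0.006]
[ 0.42  1.06 -0.66] [ 0.064  0.046 -0.013]
```

>>> {"api": "carry_out", "payload": {
  "rows": [
    [0.02,0,0,0.001,0,0,0],
    [0.02,0,0,0.0015,0,0,0],
    [0.02,0,0,0.0015,0,0,0]
  ]
}}

```text
clock: 16.73
ee_pos: [0.4612, 0.2639, 0.1015]
eef_rot: [-0.0, 0.99, -0.139, -0.0]
contact_force: [-0.4, 0.2, 0.7]
width: 0.331
```

Run:
```python
from wr import *
for _ in range(4): 
    s,c=wrist("w_p3");print(np.round(s['ee_pos'],4),np.round(s['contact_force'],2),np.round(s['wrist_torque'],3))
```

```text
[0.4612 0.2639 0.1015] [-0.36  0.16  0.71] [0.065 0.051 0.057]
[0.4612 0.2639 0.1015] [-0.75 -0.03  0.18] [0.127 0.069 0.022]
[0.4611 0.2639 0.1015] [ 0.35 -0.72 -0.37] [0.019 0.04  0.014]
[0.4611 0.2639 0.1014] [ 0.18  0.96 -0.45] [ 0.039 -0.017  0.011]
```

>>> {"api": "carry_out", "payload": {
  "rows": [
    [0.02,0,0,0.0005,0,0,0],
    [0.02,0,0,0.001,0,0,0],
    [0.02,0,0,0.001,0,0,0]
  ]
}}

```text
clock: 17.3
ee_pos: [0.4611, 0.2639, 0.1006]
eef_rot: [-0.0, 0.99, -0.139, -0.0]
contact_force: [-1.3, 0.5, 1.8]
width: 0.331
```

```bash
cat > fz.py <<'E'
from wr import *
F=[]
for _ in range(5): 
    s,c=wrist("w_p3");F.append(np.r_[s['ee_pos'],s['contact_force'],s['wrist_torque']])
print(np.mean(F,0).round(4),np.array(F)[:,5].round(2),RR(s['eef_rot']).as_euler('zyx',degrees=True).round(2))
E
python3 fz.py
```

```text
[ 0.4611  0.2639  0.1005 -0.6737  0.1927  1.8578  0.052   0.0732 -0.    ] [1.81 1.55 1.73 2.16 2.04] [  16.03   -0.   -179.98]
```

>>> {"api": "carry_out", "payload": {
  "rows": [
    [0.02,0,0,0.0006,0,0,0],
    [0.02,0,0,0.0006,0,0,0],
    [0.02,0,0,0.0006,0,0,0]
  ]
}}

```text
clock: 17.92
ee_pos: [0.4611, 0.2639, 0.1]
eef_rot: [-0.0, 0.99, -0.139, -0.0]
contact_force: [-1.5, 0.0, 2.9]
width: 0.329
```

```bash
python3 fz.py
python3 - <<'E'
from wr import *
c=np.load("w_p3.npy",allow_pickle=True).item()
a=cv2.resize(c['image'][20:240,180:380],(400,440),interpolation=cv2.INTER_CUBIC)
t=optics.capture("top")['image'];s=optics.capture("scene")['image']
cv2.imwrite("pics/fin_top.png",t[...,::-1]);cv2.imwrite("pics/fin_scene.png",s[...,::-1])
b=cv2.resize(s[140:250,290:390],(400,440),interpolation=cv2.INTER_CUBIC)
cv2.imwrite("pics/fin.png",np.hstack([a,b])[...,::-1])
E
```

```text
[ 0.4611  0.2639  0.1    -1.6326  0.2307  2.9273  0.0314  0.102  -0.0249] [2.86 2.13 3.71 2.7  3.24] [ 1.6030e+01 -1.0000e-02 -1.7997e+02]
```

View pics/fin.png

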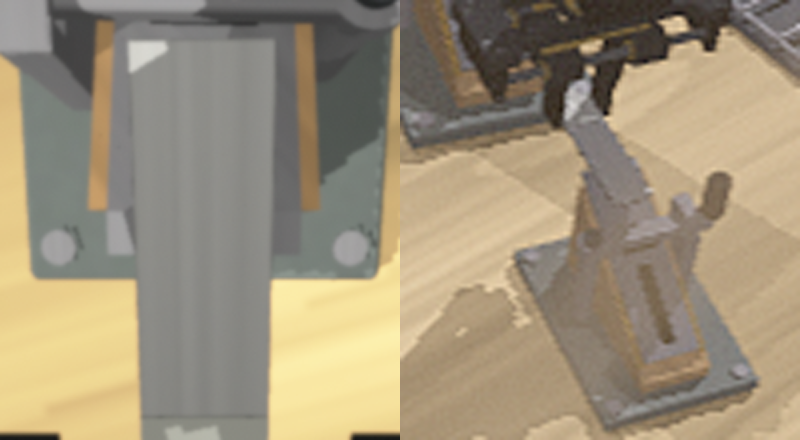

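View pics/fin_scene.png

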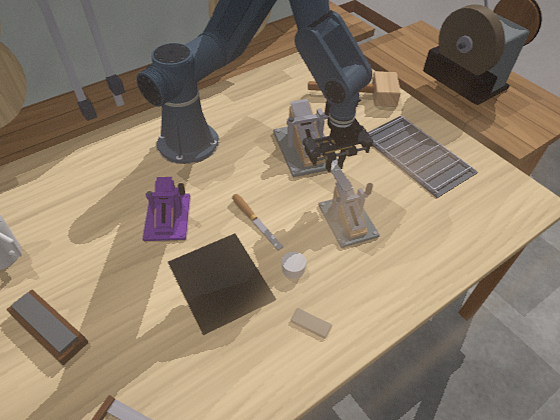

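Run:
```python
import numpy as np,cv2
c=np.load("w_p3.npy",allow_pickle=True).item()
cv2.imwrite("pics/wp3b.png",cv2.resize(c['image'][20:170,180:380],(800,600),interpolation=cv2.INTER_CUBIC)[...,::-1])
cv2.imwrite("pics/wp3c.png",cv2.resize(c['image'][190:250,230:340],(770,420),interpolation=cv2.INTER_CUBIC)[...,::-1])
```

```text
(no output)
```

View pics/wp3b.png

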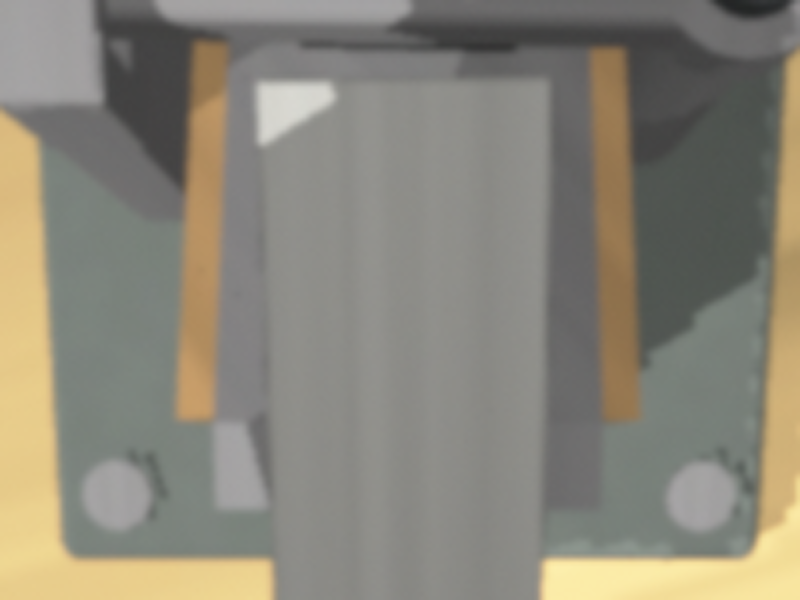

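View pics/wp3c.png

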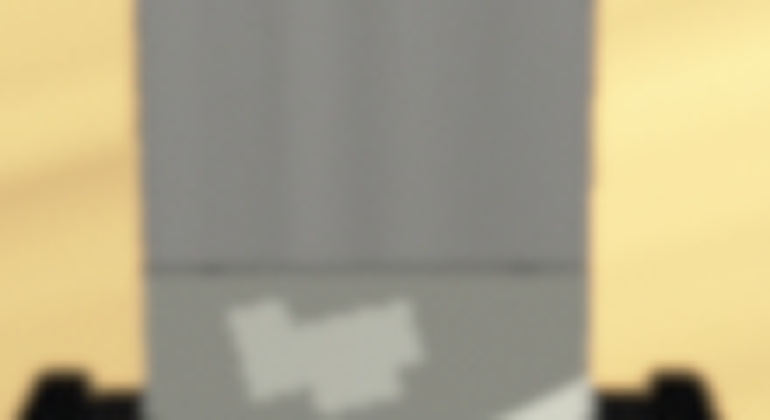

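Run:
```python
from held import *
c=np.load("w_p3.npy",allow_pickle=True).item()
o=np.array([.4611,.2639]);t=np.array([np.cos(-.28),np.sin(-.28)]);n=np.array([-t[1],t[0]])
for u,v,z in((213,421,.1),(213,509,.1),(601,421,.1),(601,509,.1),(256,80,.108),(552,80,.108)):
    q=ray(c,(180+u/4-.4,20+v/4-.4),z)[:2]-o;print((q@t*1000).round(1),(q@n*1000).round(1))
P=[(180+256/4-.4,39.6),(180+552/4-.4,39.6),(250.3,227.9),(313.9,227.9)]
solve("w_p3.npy",P,[(.06,.015,0),(.06,-.015,0),(-.02,.015,0),(-.02,-.015,0)])
```

```text
67.5 23.1
57.7 23.5
67.5 -20.6
57.7 -20.9
100.9 16.5
100.9 -13.5
noTilt [ 0.0412 -0.0011 -0.0065] [ 0.5  0.6 -0.3  0.  -0.5 -0.2  0.3 -0.6]
tilt about grip [ 0.041  -0.0011 -0.0064  0.0116] [ 0.2  0.2 -0.1 -0.3 -0.6  0.2  0.4 -0.2]
```

In-image checks give the grit middle at 62.9 mm against the bevel middle at 62.6 mm, 0.2 mm apart sideways, pressing about 3 N. The grip end sits roughly 1.2° low from the pressing, so I'll level the hone by turning rigidly about the bevel.

>>> {"api": "carry_out", "payload": {
  "rows": [
    [0.02,0,0,-0.0006,0,-0.6,0],
    [0.02,0,0,-0.0013,0,-1.2,0],
    [0.02,0,0,-0.0013,0,-1.2,0],
    [0.02,0,0,-0.0013,0,-1.2,0]
  ]
}}

```text
clock: 18.77
ee_pos: [0.4613, 0.2639, 0.1012]
eef_rot: [-0.002, 0.99, -0.139, -0.01]
contact_force: [-0.3, 0.4, 2.7]
width: 0.333
```

```bash
python3 fz.py
```

```text
[ 0.4613  0.2639  0.1012 -0.1608 -0.2529  2.3324  0.0083 -0.0462 -0.0165] [2.7  2.59 2.28 2.18 1.91] [  16.03   -1.13 -179.64]
```

>>> {"api": "carry_out", "payload": {
  "rows": [
    [0.02,0,0,0.0005,0,-0.3,0],
    [0.02,0,0,0.0005,0,-0.3,0],
    [0.02,0,0,0.0005,0,-0.3,0],
    [0.02,0,0,0.0005,0,-0.3,0]
  ]
}}

```text
clock: 19.52
ee_pos: [0.4613, 0.264, 0.1008]
eef_rot: [-0.002, 0.99, -0.139, -0.013]
contact_force: [-2.6, -0.4, 4.0]
width: 0.331
```

```bash
python3 fz.py; python3 fz.py
python3 - <<'E'
import numpy as np,cv2
c=np.load("w_p3.npy",allow_pickle=True).item()
cv2.imwrite("pics/wp4b.png",cv2.resize(c['image'][0:240,140:420],(700,600),interpolation=cv2.INTER_CUBIC)[...,::-1])
E
```

```text
[ 4.6130e-01  2.6400e-01  1.0080e-01 -1.5492e+00  2.4210e-01  4.0291e+00
 -2.9300e-02 -3.6000e-03 -2.7700e-02] [3.98 3.79 3.98 4.45 3.95] [  16.03   -1.42 -179.56]
[ 0.4612  0.2639  0.1008 -1.2752  0.2473  4.2021 -0.019   0.0249 -0.005 ] [3.74 4.22 3.67 4.55 4.83] [  16.03   -1.42 -179.56]
```

View pics/wp4b.png

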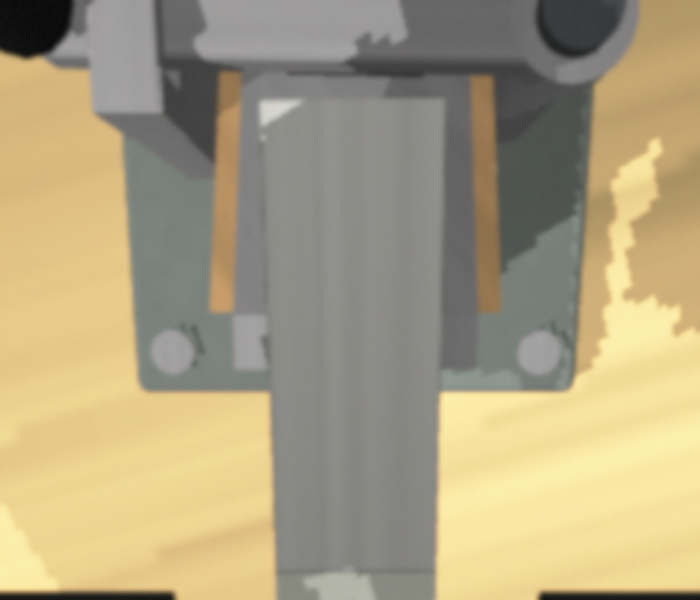

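The 4 N press is steady. The hone is square and centred with its label up, and the bar is still in the hook. Handing in.

```bash
python3 -c "
from rig import r
print(r.hand_in())"
```

```text
the job is handed in; nothing more can be done
None
```

I handed the job in at about 20 s, with the bar latched and the hone held on the bevel. No verdict comes back.

**Bar:** I swung the small grey stand's bar home by its knob, and it stopped dead against a 15 N push. The wrist picture put the joint at about 0.007 rad. In the last picture the bar still lay in the hook.

**Hone:** I gripped it across the middle of its frosted, notched end. I laid it on the bevel label up, with that end out in front of the cutting edge.

**Last checks:**
- **Position:** the gritted middle was about 0.3 mm from the bevel's middle lengthwise and 0.2 mm sideways, and it looked square to the edge. I measured this just before the final levelling turn and only looked at it afterwards.
- **Pressing:** steady at about 4 N, with a 60 N grip.
- **Chisel, tin and slipstone:** I never touched them, and in the pictures they were where they started.

**Less certain:**
- **Flatness:** pressing left the frosted end about 1.2° low, so I turned the tool 1.4° about the bevel to level it. I didn't measure the tilt again, so flatness is known only to about a degree.
- **Lengthwise position:** before lowering, the wrist picture put the hone about 2 mm too far in, while the position worked out from earlier pictures put it about 0.6 mm in. I went with the wrist picture.

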